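# Load the curing oven and wind up its timer

## Task

Put the freshly glued tee bracket, standing on its base, into the open drawer of the small curing oven on the bench and push the drawer fully shut. Only then wind the spring-driven timer clockwise with its wing key until its pointer stands at 50 minutes, and let go; do not upset the bottle, the tape roll or the can beside it.

Things in the scene. Friction and masses are not known exactly. Their poses are not given: they have to be found in the camera images.
- timer_key (a joint): Winding angle of the timer's steel wing key, rad. 0 = pointer at the 0 mark; grows as the key turns clockwise as seen facing the panel, 0.08727 a minute (50 minutes = 4.363), to a stop at 60 minutes (5.236). A spring resists ever harder (winding takes 0.13 to 0.2 N m), but the clockwork holds the key where it is let go. At the start 2 to 10 minutes are left on it.
- key_grip (a point): Middle of the key's wing, on its turning axis. Turns with the key: x along the wing to the end with the black pointer line, z out of the panel along the axis, 35 degrees from vertical, leaning to the oven's front. Wing: flat bar 44 mm long (x), 12 thick (y), 26 high (z -13 to +13 mm), both ends alike. Below it a black hub 36 mm wide, up to z = -13 mm; dial face at z = -26 mm.
- dial: Round black dial plate of the timer, 90 mm wide, on the left half of the oven's sloping panel; origin at its centre on the panel; x up the slope, z out of the panel. White marks: a long one every 10 minutes, from 0 (lower left, 7 o'clock, with a white dot) clockwise over 30 (top) to 60 (5 o'clock). 50 is the sixth long mark counting 0, a little below 3 o'clock.
- drawer (a joint): How far the oven's drawer is pulled out, m: 0 = fully shut, grows toward the oven's front (0.074 to 0.086 at the start). It stays where it is left; pushing it takes about 3 N.
- tray_middle (a point): On the floor of the drawer's steel tray, middle of the part uncovered when open; moves with the drawer. x points into the oven (the way it shuts), y across, z up; floor 16 mm above the bench. It lies 37 mm behind the inside of the front plate. Tray inside 200 mm wide, 123 long; side walls 24 mm, front plate 64 mm high above the floor. Parts up to 60 mm high pass into the oven.
- drawer_front (a point): Middle of the front edge of the folded lip along the top of the drawer's grey front plate, 70 mm above the bench; the lip is 90 mm wide, its front edge 10 mm high, 14 mm in front of the plate. The drawer can be pushed shut here. Axes as tray_middle (x points into the oven).
- oven: Small white sheet-metal bench curing oven, fixed: 150 mm deep (x, front to back), 240 wide (y), 158 high; origin at the middle of its underside. From its 88 mm high front edge an aluminium-faced panel rises at 35 degrees to the horizontal, with the timer on its left half and an amber lamp on its right. The drawer is below the panel.
- bracket: Bare aluminium tee bracket, 0.12 kg, lying loose on the bench on its base: base plate 52 x 46 x 6 mm, on it an upright web 52 mm long (along x), 8 mm thick (y), rising to 44 mm above the underside. Origin in the middle of the underside, z up.
- glue_bottle: Small glue bottle with a screw cap, 40 mm diameter, 95 mm high, standing on the bench; origin at the middle of its underside. Bystander: bracket and bottle stand one on each side of the oven, either way round.
- tape_roll: Roll of masking tape lying flat, 100 mm diameter, 25 mm high, origin at the middle of its underside. Bystander.
- steel_can: Steel can with a stirring rod in it, 123 x 90 x 154 mm, origin at the middle of its underside. Bystander.
There are look-alikes about, which are no part of the job. What is shaped like the bracket but turquoise is not meant.

How it is judged:
By the outcome, as a careful person would: the job done as asked, in the order asked, and still so for the second after the job is handed in, with the robot touching nothing.
It also fails if it takes over 72 s, if anything falls off the work surface, if the arm or the gripper's body presses on something with over 40 N, if the wrist force passes 120 N, or if a joint passes its speed limit or range.

## Robot

A 6-joint arm with a two-finger parallel gripper is mounted at the origin on a cart in front of the work surface, level with it; the furniture and walls round the work are solid. World frame = base frame: x ahead of the robot, y to its left, z up, the work surface at z = 0. Lengths are in m, angles in rad, forces in N, time in s.
With the tool pointing down it reaches from about 0.3 to 0.875 m from the base axis. Payload 4.2 kg.
Tool frame: the origin (TCP) lies at the very end of the fingers, on their centre line; the grasp point (between the pads) lies 19 mm behind it (grip_point_offset is the x of the grasp point in the tool frame, in m); x points along the fingers, z is the direction in which the jaws open and shut, and the axes are right-handed (so a half turn about x gives the same grasp; the last joint's range is limited). The gripper opens to 85 mm and grips with 20 to 120 N. Pads are 22 mm wide; open, the fingers measure 114 mm over their backs; the gripper's body (76 mm by 85 mm) begins 54 mm behind the grasp point. The pads swing forward as they close: fully open they stand 13 mm farther back than shut.
Start: joints at [1.29, 0.32, 1.565, -0, 1.257, -0.02], TCP at [0.148, 0.556, 0.231] pointing down, gripper open.
Joint ranges: [-3.11, 3.11], [-0.84, 2.01], [0.21, 2.61], [-1.34, 4.49], [0.05, 2.63], [-2.56, 2.56]. Speed limits (rad/s): [2.57, 2.57, 3.14, 3.14, 3.14, 3.14].

## Interface

Orientations are given as [roll, pitch, yaw] about the fixed x, y, z axes, in that order (R = Rz(yaw) Ry(pitch) Rx(roll)).
In Python, from workcell import * gives the robot as it stands.
- The arm moves only by the tool drive_tool, never from a script. Its argument "targets" is one flat list of numbers, 7 for each row, row after row: the shift along the tool's x, y, z in m, then the turn, a rotation vector about the tool's x, y, z in rad, then the finger opening in m, from 0 to 0.0854. A call has 1 to 8 rows; each row shifts and turns the commanded pose from where the row before left it, along the tool's axes as they then stand; what a row does not reach is not made up. A row lasts 1/8 s, in which the tool goes at most 62.5 mm and 10.7 degrees, less where a joint would pass 70% of its speed; a pose out of reach is approached as far as the arm can. A call is refused whole if a number of a shift passes 0.0625 or a number of a turn 0.188, either way. A call with a gripper value outside its range is refused whole. The fingers move at their own pace and stop on an object; "squeeze" is the grip in N (left out, the last holds). Time passes only in rows, so rows that do not move let the fingers close. It gives the time, the measured TCP pose, the force and the opening at its end, in the units of the state.
- get_obs(): the state, without advancing time (a new reading comes with each control period).
- snapshot(name): name is "scene" or "top"; returns the picture (480x640x3 uint8, red, green, blue); there is no depth.
- camera_info(name): a dict with "mtx" (3x3 intrinsics, pixels), "rvec" (rotation vector, rad) and "tvec" (3), from world to camera coordinates, as OpenCV has them. Camera axes: x right, y down, z forward; pixel columns grow to the right and rows downward; lengths in m; the calibration is good to about 2 mm. A picture is of the moment at which its call begins. camera_info takes no time and is no camera call.
- sign_off(): hands the job in, once; it reports no verdict.
The state is a dict: "time": time; "joints": joint angles; "qd": joint speeds; "tau": joint torques, N m; "ee_pos": TCP position; "tcp_rot": TCP orientation; "wrist_force": force on the tool from outside, world axes, zero at the start; "torque": the same for the moment, N m; "width": opening from 0.0 (shut) to 1.0 (fully open).
Only numpy, scipy, OpenCV 4.12 (cv2) and the standard library are available. Lean on these libraries where they do the work, as an engineer would, in place of code of your own. Each camera call takes 0.05 s, during which the arm holds its last target.

## Working session

There is one attempt and no reset: what is moved stays moved. The work goes in short steps, Python scripts to look and compute and a tool call to move; the robot and the scene stay as the last step left them, time stands still between calls to the robot, and variables do not carry over. Pictures are saved under pics/ and viewed, and the job is handed in when it is done.

Besides the shell and the picture viewer there is one more tool, called as name(argument=value, ...), one argument or row to a line, values as JSON. drive_tool: Moves the arm, as the interface text tells. Its arguments: {"type":"object","properties":{"targets":{"type":"array","items":{"type":"number"}},"squeeze":{"type":"number"}},"required":["targets"]}

```bash
mkdir -p pics; ls
python3 - <<'E'
from workcell import *
import cv2
for n in ("scene","top"):
    cv2.imwrite(f"pics/{n}0.png",snapshot(n)[:,:,::-1]); print(camera_info(n))
print(get_obs())
E
```

```text
pics
{'mtx': array([[536.19033519,   0.        , 321.65924199],
       [  0.        , 536.19033519, 237.13437608],
       [  0.        ,   0.        ,   1.        ]]), 'rvec': array([ 2.3741272 , -0.79376011,  0.28001795]), 'tvec': array([-0.44563379,  0.29486322,  1.24648367])}
{'mtx': array([[588.32071992,   0.        , 324.46232706],
       [  0.        , 588.32071992, 249.42214095],
       [  0.        ,   0.        ,   1.        ]]), 'rvec': array([ 2.09654057, -2.10658362,  0.23122843]), 'tvec': array([-0.01280352,  0.56492248,  1.32808684])}
{'time': 0.1, 'joints': array([ 1.28999275e+00,  3.20226339e-01,  1.56555077e+00,  5.14651337e-06,
        1.25739306e+00, -2.00060664e-02]), 'qd': array([ 0.00037386, -0.00268298, -0.00336189, -0.00036279,  0.00136834,
        0.00134438]), 'tau': array([ 3.95029929e-04, -4.16404116e+01, -2.34703892e+01, -1.61922827e-05,
        4.87757265e-03, -1.15721141e-05]), 'ee_pos': array([0.14814866, 0.5551506 , 0.2305697 ]), 'tcp_rot': array([ 3.11848468,  1.5692188 , -1.8547034 ]), 'wrist_force': array([-0.61599435, -0.34163032,  0.32686502]), 'torque': array([ 0.01397372,  0.02510459, -0.05087726]), 'width': 0.9979718190932528}
```

View pics/scene0.png

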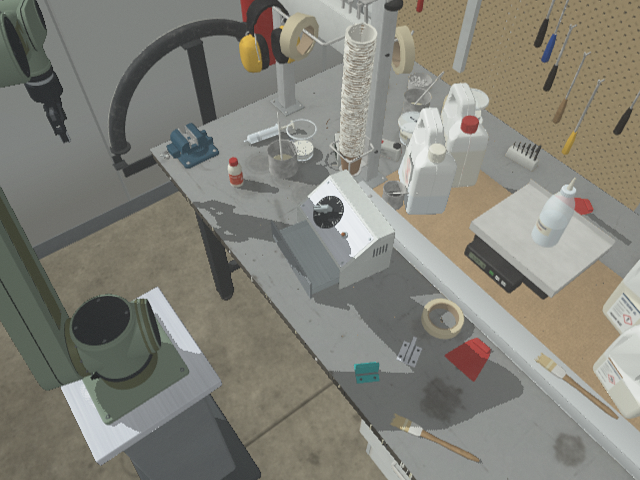

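View pics/top0.png

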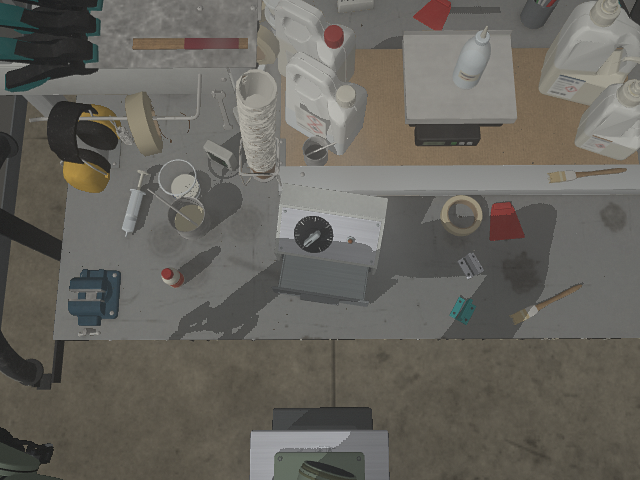

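```bash
cat > h.py <<'E'
import numpy as np, cv2
from workcell import *
def cam(n):
    c=camera_info(n); R=cv2.Rodrigues(np.array(c['rvec']))[0]; return c['mtx'],R,np.array(c['tvec']).ravel()
def ray(n,uv):
    K,R,t=cam(n); d=R.T@np.linalg.inv(K)@np.array([uv[0],uv[1],1.]); return -R.T@t,d
def plane(n,uv,z):
    o,d=ray(n,uv); return o+d*(z-o[2])/d[2]
def tri(a,b):
    (o1,d1),(o2,d2)=ray('scene',a),ray('top',b)
    s=np.linalg.lstsq(np.c_[d1,-d2],o2-o1,rcond=None)[0]
    p,q=o1+s[0]*d1,o2+s[1]*d2; return (p+q)/2,np.linalg.norm(p-q)
def proj(n,P):
    c=camera_info(n); return cv2.projectPoints(np.atleast_2d(np.array(P,float)),np.array(c['rvec']),np.array(c['tvec']),c['mtx'],None)[0][:,0]
def crop(im,x0,y0,w,h,s,fn):
    cv2.imwrite(fn,cv2.resize(im[y0:y0+h,x0:x0+w],None,fx=s,fy=s,interpolation=cv2.INTER_CUBIC))
E
python3 - <<'E'
from h import *
t=cv2.imread('pics/top0.png');s=cv2.imread('pics/scene0.png')
crop(t,435,240,60,45,13,'pics/c1.png')
crop(t,265,175,135,135,4.4,'pics/c2.png')
crop(s,265,165,140,135,4.4,'pics/c3.png')
crop(s,380,320,60,60,10,'pics/c4.png')
E
```

```text
(no output)
```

View pics/c1.png

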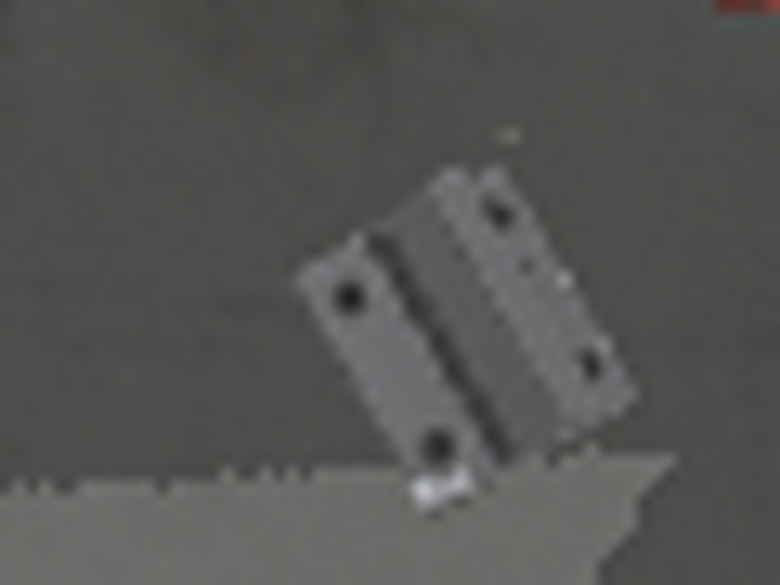

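View pics/c2.png

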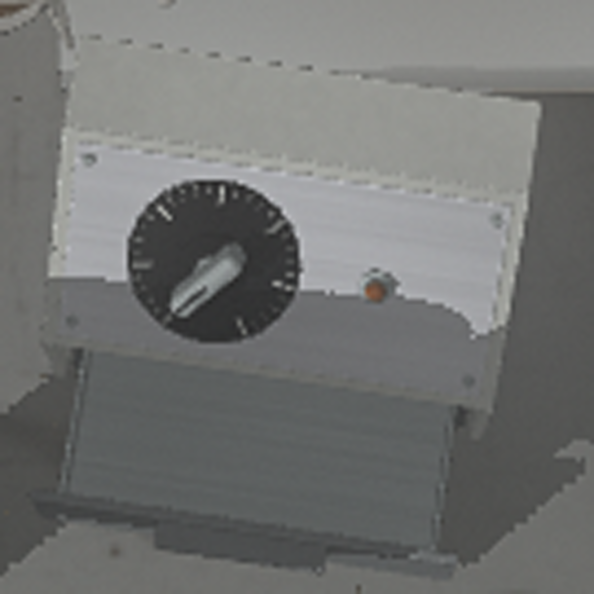

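View pics/c3.png

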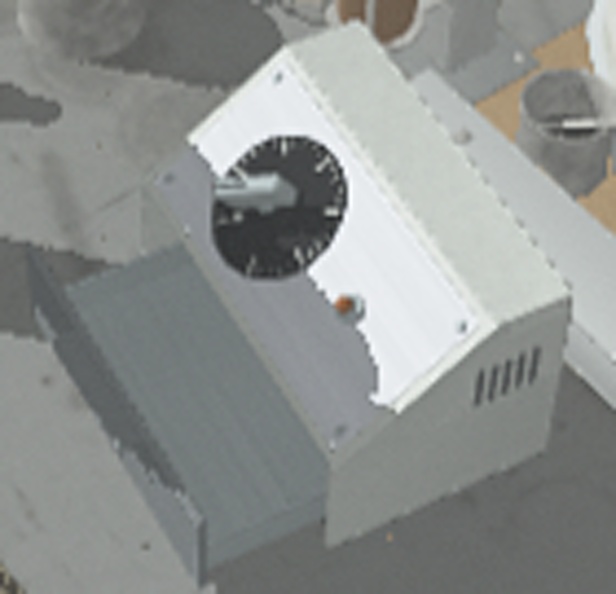

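View pics/c4.png

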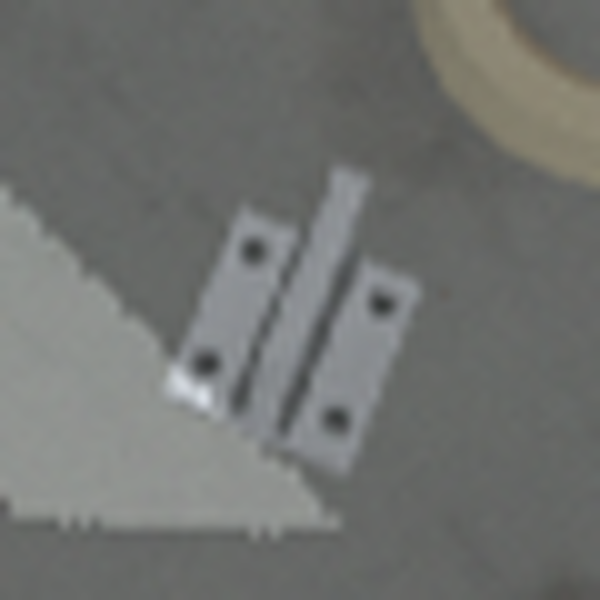

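Run:
```python
from h import *
np.set_printoptions(precision=4,suppress=True)
def up(p,x0,y0,s): return ((p[0]+.5)/s-.5+x0,(p[1]+.5)/s-.5+y0)
A=[up(p,435,240,13) for p in [(295,278),(490,165),(640,395),(425,505)]]
B=[up(p,380,320,10) for p in [(240,205),(420,290),(345,470),(165,385)]]
for a,b in zip(A,B): print(plane('top',a,.006),plane('scene',b,.006),tri(b,a))
a=np.mean([plane('top',a,.006) for a in A],0);b=np.mean([plane('scene',a,.006) for a in B],0)
print('br',a,b)
T=lambda p:up(p,265,175,4.4)
S=lambda p:up(p,265,165,4.4)
print('back top L,R top', plane('top',T((75,38)),.158),plane('top',T((540,101)),.158))
print('back top R scene', plane('scene',S((570,295)),.158),'ridge R',plane('scene',S((500,325)),.158),'ridge L',plane('scene',S((287,47)),.158),'backL',plane('scene',S((360,22)),.158))
print('ridge L,R top', plane('top',T((68,128)),.158),plane('top',T((520,197)),.158))
print('front edge L,R', plane('top',T((48,345)),.088),plane('top',T((490,412)),.088))
print('front edge scene', plane('scene',S((155,183)),.088),plane('scene',S((330,455)),.088))
print('front plate L,R top', plane('top',T((38,498)),.08),plane('top',T((455,570)),.08))
print('front plate scene', plane('scene',S((28,250)),.08),plane('scene',S((205,520)),.08))
print('lip front L,R', plane('top',T((155,545)),.075),plane('top',T((320,570)),.075))
print('dial c', tri(S((281,207)),T((214,261))))
print('lamp', tri(S((345,305)),T((376,288))))
print('wing tip', tri(S((215,187)),T((172,312))), tri(S((297,190)),T((240,250))))
```

```text
[ 0.5472 -0.3406  0.006 ] [ 0.5479 -0.3388  0.006 ] (array([ 0.5465, -0.3398,  0.0094]), np.float64(0.000137960681485081))
[ 0.5688 -0.3787  0.006 ] [ 0.567  -0.3808  0.006 ] (array([ 0.5695, -0.3797,  0.0013]), np.float64(0.0007591590470095038))
[ 0.5244 -0.4042  0.006 ] [ 0.5215 -0.4035  0.006 ] (array([ 0.5233, -0.4037,  0.0052]), np.float64(0.0028183095950633018))
[ 0.5037 -0.3626  0.006 ] [ 0.5024 -0.3626  0.006 ] (array([ 0.5033, -0.3626,  0.0052]), np.float64(0.0011064617103824128))
br [ 0.5361 -0.3715  0.006 ] [ 0.5347 -0.3714  0.006 ]
back top L,R top [0.6971 0.0802 0.158 ] [ 0.6619 -0.1574  0.158 ]
back top R scene [ 0.6569 -0.1579  0.158 ] ridge R [ 0.6126 -0.1506  0.158 ] ridge L [0.648  0.0841 0.158 ] backL [0.6959 0.0744 0.158 ]
ridge L,R top [0.6489 0.0832 0.158 ] [ 0.6112 -0.1459  0.158 ]
front edge L,R [0.5513 0.098  0.088 ] [ 0.5141 -0.1341  0.088 ]
front edge scene [0.5567 0.0947 0.088 ] [ 0.5178 -0.1259  0.088 ]
front plate L,R top [0.4711 0.1027 0.08  ] [ 0.4322 -0.1146  0.08  ]
front plate scene [0.4689 0.1029 0.08  ] [ 0.4399 -0.1146  0.08  ]
lip front L,R [0.4467 0.0416 0.075 ] [ 0.4332 -0.0446  0.075 ]
dial c (array([0.5871, 0.0097, 0.124 ]), np.float64(0.0003442050226364584))
lamp (array([ 0.5699, -0.0731,  0.1298]), np.float64(0.0025113554054575393))
wing tip (array([0.5552, 0.0305, 0.1446]), np.float64(0.0007387206768199918)) (array([ 0.5863, -0.0044,  0.1523]), np.float64(0.0011660333713157118))
```

```bash
cat >> h.py <<'E'
from scipy.spatial.transform import Rotation as Ro
np.set_printoptions(precision=4,suppress=True)
PSI=-0.157
EX=np.array([np.cos(PSI),np.sin(PSI),0]);EY=np.array([-np.sin(PSI),np.cos(PSI),0]);OC=np.array([0.607,-0.0275,0])
def cur():
    o=get_obs(); return o['ee_pos'],Ro.from_euler('xyz',o['tcp_rot']).as_matrix(),o
def mk(x,z):
    x=np.array(x,float)/np.linalg.norm(x); z=np.array(z,float); z-=z@x*x; z/=np.linalg.norm(z)
    return np.c_[x,np.cross(z,x),z]
def go(P,R):
    p,Rc,o=cur()
    for s in (1,-1):
        Rt=R@np.diag([1,s,s]); rv=Ro.from_matrix(Rc.T@Rt).as_rotvec()
        print('flip' if s<0 else 'same','rotvec',rv,'shift(cur axes)',Rc.T@(P-p),'shift(target axes)',Rt.T@(P-p))
    print('t',o['time'],'p',p,'j',o['joints'],'w',o['width'],'F',o['wrist_force'])
E
python3 - <<'E'
from h import *
p,R,o=cur(); print(R)
a=0.471
go(np.array([.5354,-.3715,.12]),mk([0,0,-1],[-np.sin(a),np.cos(a),0]))
t=cv2.imread('pics/top0.png');hsv=cv2.cvtColor(t,cv2.COLOR_BGR2HSV)
print('tape',plane('top',(462,215),.025),'turq',plane('top',(461,309),.006),'bottle',plane('top',(172,277),.09))
E
```

```text
[[-0.0004 -0.9662  0.2579]
 [-0.0015  0.2579  0.9662]
 [-1.      0.     -0.0016]]
same rotvec [-0.7318 -0.0015 -0.0006] shift(cur axes) [ 0.1118 -0.6131 -0.7953] shift(target axes) [ 0.1106  0.0754 -1.0015]
flip rotvec [ 2.4098 -0.0008  0.0019] shift(cur axes) [ 0.1118 -0.6131 -0.7953] shift(target axes) [ 0.1106 -0.0754  1.0015]
t 0.1 p [0.1481 0.5552 0.2306] j [ 1.29    0.3202  1.5656  0.      1.2574 -0.02  ] w 0.9979718190932528 F [-0.616  -0.3416  0.3269]
tape [ 0.6586 -0.3543  0.025 ] turq [ 0.4291 -0.3433  0.006 ] bottle [0.4957 0.3348 0.09  ]
```

drive_tool(
  targets=[0,-0.0255,-0.0331,0,0,0,0.05,0,-0.0255,-0.0331,0,0,0,0.05,0,-0.0255,-0.0331,0,0,0,0.05,0,-0.0255,-0.0331,0,0,0,0.05,0,-0.0255,-0.0331,0,0,0,0.05,0,-0.0255,-0.0331,0,0,0,0.05,0,-0.0255,-0.0331,0,0,0,0.05,0,-0.0255,-0.0331,0,0,0,0.05],
  squeeze=40,
)

```text
time: 1.1
ee_pos: [0.2772, 0.2457, 0.2311]
tcp_rot: [3.03, 1.571, -1.943]
wrist_force: [0.8, 0.4, -0.4]
width: 0.58
```

drive_tool(
  targets=[0,-0.0255,-0.0331,0,0,0,0.05,0,-0.0255,-0.0331,0,0,0,0.05,0,-0.0255,-0.0331,0,0,0,0.05,0,-0.0255,-0.0331,0,0,0,0.05,0,-0.0255,-0.0331,0,0,0,0.05,0,-0.0255,-0.0331,0,0,0,0.05,0,-0.0255,-0.0331,0,0,0,0.05,0,-0.0255,-0.0331,0,0,0,0.05],
)

```text
time: 2.1
ee_pos: [0.406, -0.0627, 0.2311]
tcp_rot: [0.931, 1.57, 2.241]
wrist_force: [1.1, 0.4, -0.3]
width: 0.584
```

drive_tool(
  targets=[0,-0.0255,-0.0331,0,0,0,0.05,0,-0.0255,-0.0331,0,0,0,0.05,0,-0.0255,-0.0331,0,0,0,0.05,0,-0.0255,-0.0331,0,0,0,0.05,0,-0.0255,-0.0331,0,0,0,0.05,0,-0.0255,-0.0331,0,0,0,0.05,0,-0.0255,-0.0331,0,0,0,0.05,0,-0.0255,-0.0331,0,0,0,0.05],
)

```text
time: 3.1
ee_pos: [0.5349, -0.3709, 0.2306]
tcp_rot: [1.018, 1.57, 2.328]
wrist_force: [0.4, 0.6, -0.5]
width: 0.59
```

drive_tool(
  targets=[0,0,0,0.172,0,0,0.05,0,0,0,0.172,0,0,0.05,0,0,0,0.172,0,0,0.05,0,0,0,0.172,0,0,0.05,0,0,0,0.172,0,0,0.05,0,0,0,0.172,0,0,0.05,0,0,0,0.172,0,0,0.05],
)

```text
time: 3.98
ee_pos: [0.5345, -0.3696, 0.2306]
tcp_rot: [2.354, 1.57, 2.455]
wrist_force: [0.4, 0.3, -0.1]
width: 0.584
```

drive_tool(
  targets=[0,0,0,0.172,0,0,0.05,0,0,0,0.172,0,0,0.05,0,0,0,0.172,0,0,0.05,0,0,0,0.172,0,0,0.05,0,0,0,0.172,0,0,0.05,0,0,0,0.172,0,0,0.05,0,0,0,0.172,0,0,0.05],
)

```text
time: 4.85
ee_pos: [0.5345, -0.3696, 0.2306]
tcp_rot: [-2.72, 1.569, 2.459]
wrist_force: [-0.5, 0.5, 0.4]
width: 0.587
```

Run:
```python
from h import *
a=0.471
s=snapshot('scene');t=snapshot('top')
cv2.imwrite('pics/c5.png',np.hstack([cv2.resize(s[290:410,340:480,::-1],None,fx=2.8,fy=2.8),cv2.resize(t[210:330,400:540,::-1],None,fx=2.8,fy=2.8)]))
go(np.array([.5354,-.3715,.016]),mk([0,0,-1],[-np.sin(a),np.cos(a),0]))
```

```text
same rotvec [-3.1395 -0.0007 -0.0017] shift(cur axes) [0.2147 0.     0.0023] shift(target axes) [ 0.2147  0.0001 -0.0021]
flip rotvec [ 0.0021 -0.0011  0.0005] shift(cur axes) [0.2147 0.     0.0023] shift(target axes) [ 0.2147 -0.0001  0.0021]
t 4.95 p [ 0.5345 -0.3696  0.2307] j [-0.6227  0.44    1.3787  0.0001  1.3241  0.475 ] w 0.5833842787606864 F [ 0.1168  0.3013 -0.1401]
```

View pics/c5.png

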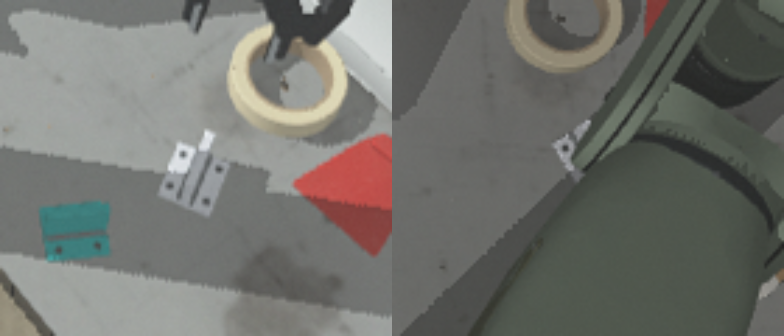

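drive_tool(
  targets=[0.04,0,0.002,0,0,0,0.05,0.04,0,0,0,0,0,0.05,0.04,0,0,0,0,0,0.05,0.04,0,0,0,0,0,0.05,0.03,0,0,0,0,0,0.05,0.016,0,0,0,0,0,0.05,0.008,0,0,0,0,0,0.05,0,0,0,0,0,0,0.05],
)

```text
time: 5.95
ee_pos: [0.5359, -0.3717, 0.0175]
tcp_rot: [0.685, 1.57, -0.413]
wrist_force: [-1.0, 0.4, 0.9]
width: 0.587
```

drive_tool(
  targets=[0,0,0,0,0,0,0.0,0,0,0,0,0,0,0.0,0,0,0,0,0,0,0.0,0,0,0,0,0,0,0.0],
  squeeze=40,
)

```text
time: 6.45
ee_pos: [0.5361, -0.3719, 0.0182]
tcp_rot: [0.547, 1.569, -0.551]
wrist_force: [-0.5, 0.8, 5.1]
width: 0.082
```

drive_tool(
  targets=[0,0,0,0,0,0,0.0,0,0,0,0,0,0,0.0],
)

```text
time: 6.7
ee_pos: [0.5361, -0.3719, 0.0182]
tcp_rot: [0.521, 1.569, -0.577]
wrist_force: [-1.0, 0.1, 5.6]
width: 0.087
```

drive_tool(
  targets=[-0.02,0,0,0,0,0,0,-0.04,0,0,0,0,0,0,-0.04,0,0,0,0,0,0,-0.04,0,0,0,0,0,0,-0.04,0,0,0,0,0,0,-0.02,0,0,0,0,0,0,0,0,0,0,0,0,0],
)

```text
time: 7.58
ee_pos: [0.5361, -0.3719, 0.2184]
tcp_rot: [0.494, 1.568, -0.604]
wrist_force: [0.6, -0.0, -2.2]
width: 0.085
```

Run:
```python
from h import *
s=snapshot('scene')
crop(s[:,:,::-1],370,230,120,120,5,'pics/c6.png')
go(np.array([.4861,-.0489,.218]),mk([0,0,-1],EY))
```

```text
same rotvec [-2.5118 -0.0005 -0.0006] shift(cur axes) [-0.0012  0.103  -0.3095] shift(target axes) [-0.0013  0.0991  0.3108]
flip rotvec [ 0.6298 -0.0005  0.0004] shift(cur axes) [-0.0012  0.103  -0.3095] shift(target axes) [-0.0013 -0.0991 -0.3108]
t 7.625 p [ 0.5354 -0.3714  0.2167] j [-0.6241  0.45    1.3975  0.0001  1.2946  0.4738] w 0.08481061893322467 F [ 0.3495 -0.0246 -2.5244]
```

View pics/c6.png

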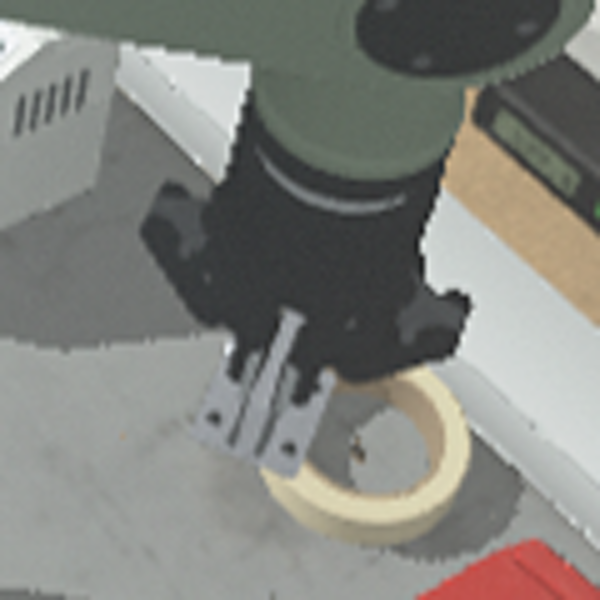

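drive_tool(
  targets=[0,0,0,0.1575,0,0,0,0,0,0,0.1575,0,0,0,0,0,0,0.1575,0,0,0,0,0,0,0.1575,0,0,0],
)

```text
time: 8.12
ee_pos: [0.5348, -0.3709, 0.2146]
tcp_rot: [-2.046, 1.566, 2.504]
wrist_force: [1.2, 0.5, -1.9]
width: 0.088
```

drive_tool(
  targets=[0,-0.0062,-0.0195,0,0,0,0,0,-0.0124,-0.0389,0,0,0,0,0,-0.0124,-0.0389,0,0,0,0,0,-0.0124,-0.0389,0,0,0,0,0,-0.0124,-0.0389,0,0,0,0,0,-0.0124,-0.0389,0,0,0,0,0,-0.0124,-0.0389,0,0,0,0,0,-0.0124,-0.0389,0,0,0,0],
)

```text
time: 9.12
ee_pos: [0.4876, -0.0664, 0.2163]
tcp_rot: [-1.853, 1.568, 2.705]
wrist_force: [0.6, -0.2, -1.8]
width: 0.086
```

drive_tool(
  targets=[0,-0.0062,-0.0195,0,0,0,0,0,0,0,0,0,0,0],
)

```text
time: 9.38
ee_pos: [0.4848, -0.0466, 0.2165]
tcp_rot: [-1.717, 1.569, 2.843]
wrist_force: [-0.6, -0.2, -0.7]
width: 0.086
```

Run:
```python
from h import *
s=snapshot('scene')
crop(s[:,:,::-1],260,150,140,140,4.2,'pics/c7.png')
go(np.array([.4861,-.0489,.034]),mk([0,0,-1],EY))
```

```text
same rotvec [-3.1381 -0.0023  0.0002] shift(cur axes) [0.1827 0.0013 0.0012] shift(target axes) [ 0.1827 -0.001  -0.0012]
flip rotvec [0.0034 0.0001 0.0015] shift(cur axes) [0.1827 0.0013 0.0012] shift(target axes) [0.1827 0.001  0.0012]
t 9.425 p [ 0.4853 -0.0476  0.2167] j [-0.1213  0.1937  1.7783 -0.0001  1.171   1.6031] w 0.08523439129993848 F [ 0.245  -0.9904 -1.6438]
```

View pics/c7.png

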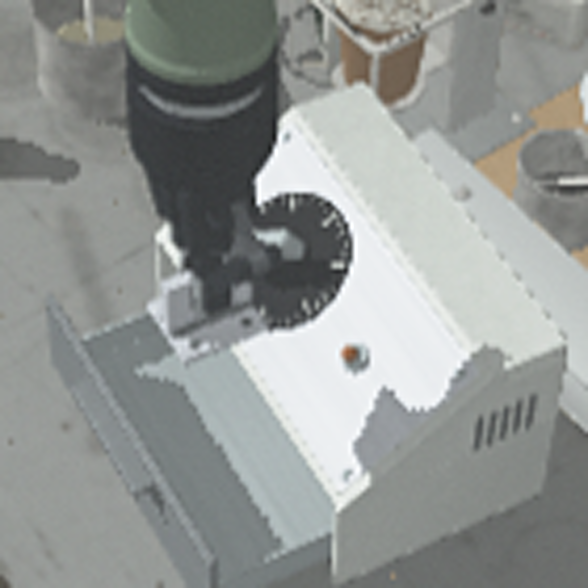

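drive_tool(
  targets=[0.03,0.001,0.001,0,0,0,0,0.04,0,0,0,0,0,0,0.04,0,0,0,0,0,0,0.03,0,0,0,0,0,0,0.016,0,0,0,0,0,0,0.01,0,0,0,0,0,0,0,0,0,0,0,0,0],
)

```text
time: 10.3
ee_pos: [0.4869, -0.05, 0.0508]
tcp_rot: [-1.549, 1.569, 3.006]
wrist_force: [-0.3, -0.1, -0.5]
width: 0.088
```

Run:
```python
from h import *
s=snapshot('scene');t=snapshot('top')
crop(s[:,:,::-1],260,150,140,140,4.2,'pics/c8.png')
go(np.array([.4861,-.0489,.034]),mk([0,0,-1],EY))
```

```text
same rotvec [ 3.1414 -0.0017  0.0002] shift(cur axes) [ 0.0178 -0.0018 -0.0008] shift(target axes) [0.0178 0.0017 0.0008]
flip rotvec [-0.0002 -0.0001 -0.0011] shift(cur axes) [ 0.0178 -0.0018 -0.0008] shift(target axes) [ 0.0178 -0.0017 -0.0008]
t 10.4 p [ 0.4877 -0.0499  0.0518] j [-0.1255  0.3818  1.999   0.0001  0.7597  1.6024] w 0.08708922250250287 F [-1.1452 -0.3094 -1.0791]
```

View pics/c8.png

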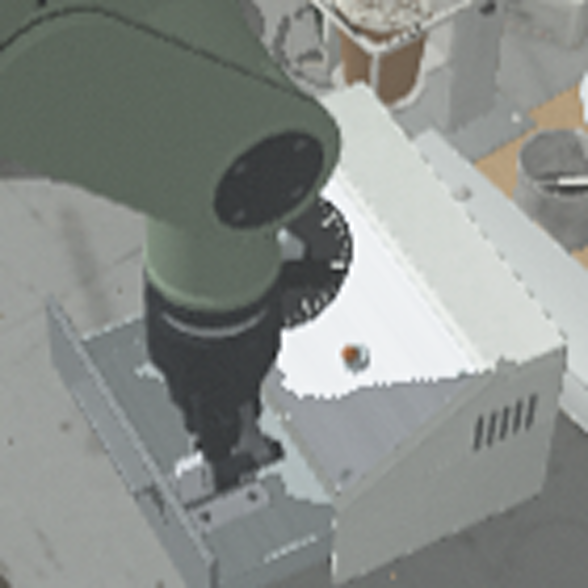

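drive_tool(
  targets=[0.007,-0.001,0,0,0,0,0,0.005,0,0,0,0,0,0,0.003,0,0,0,0,0,0,0,0,0,0,0,0,0],
)

```text
time: 10.9
ee_pos: [0.4861, -0.0495, 0.036]
tcp_rot: [-1.682, 1.57, 2.874]
wrist_force: [0.1, -0.1, -1.7]
width: 0.083
```

drive_tool(
  targets=[0.002,0,0,0,0,0,0,0,0,0,0,0,0,0],
)

```text
time: 11.15
ee_pos: [0.4863, -0.0495, 0.0343]
tcp_rot: [2.089, 1.571, 0.361]
wrist_force: [0.1, 0.8, -1.4]
width: 0.082
```

drive_tool(
  targets=[0.0015,0,0,0,0,0,0,0,0,0,0,0,0,0],
)

```text
time: 11.4
ee_pos: [0.4872, -0.0497, 0.0342]
tcp_rot: [1.625, 1.568, -0.103]
wrist_force: [-2.4, 0.1, 8.7]
width: 0.081
```

Contact with the floor. Release to 40 mm and rise.

drive_tool(
  targets=[-0.001,0,0,0,0,0,0.03,0,0,0,0,0,0,0.03,0,0,0,0,0,0,0.03,-0.015,0,0,0,0,0,0.03,-0.04,0,0,0,0,0,0.03,-0.06,0,0,0,0,0,0.03,-0.06,0,0,0,0,0,0.03,0,0,0,0,0,0,0.03],
)

```text
time: 12.4
ee_pos: [0.4891, -0.0499, 0.2135]
tcp_rot: [1.607, 1.56, -0.121]
wrist_force: [1.4, -0.1, -0.1]
width: 0.355
```

Run:
```python
from h import *
s=snapshot('scene')
crop(s[:,:,::-1],260,170,140,140,4.2,'pics/c9.png')
go(np.array([.4861,-.0489,.034]),mk([0,0,-1],EY))
```

```text
same rotvec [ 3.1414 -0.0075  0.0003] shift(cur axes) [ 0.1767 -0.0021 -0.0005] shift(target axes) [0.1767 0.0013 0.0006]
flip rotvec [-0.0002 -0.0002 -0.0048] shift(cur axes) [ 0.1767 -0.0021 -0.0005] shift(target axes) [ 0.1767 -0.0013 -0.0006]
t 12.45 p [ 0.4873 -0.0497  0.2107] j [-0.1251  0.1987  1.7879  0.0001  1.1502  1.6028] w 0.35025145454049805 F [ 0.1175  0.3051 -0.6126]
```

View pics/c9.png

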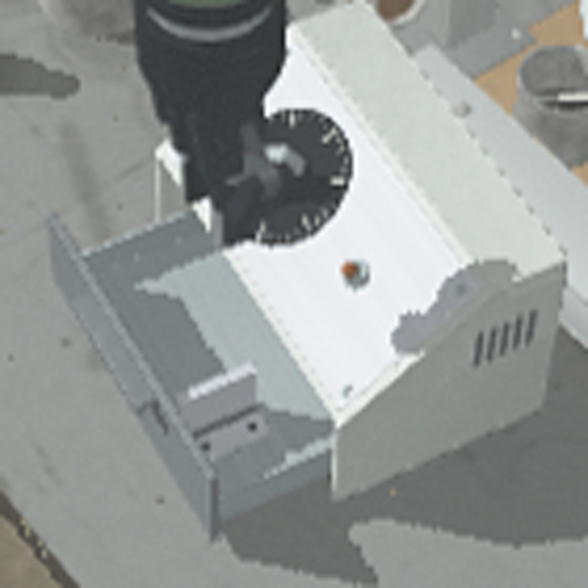

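Run:
```python
from h import *
go(OC-0.205*EX+np.array([0,0,.05]),mk([0,0,-1],EY))
```

```text
same rotvec [ 3.1414 -0.0075  0.0003] shift(cur axes) [ 0.1602 -0.091  -0.0406] shift(target axes) [0.1607 0.0902 0.0406]
flip rotvec [-0.0002 -0.0002 -0.0048] shift(cur axes) [ 0.1602 -0.091  -0.0406] shift(target axes) [ 0.1607 -0.0902 -0.0406]
t 12.45 p [ 0.4873 -0.0497  0.2107] j [-0.1251  0.1987  1.7879  0.0001  1.1502  1.6028] w 0.35025145454049805 F [ 0.1175  0.3051 -0.6126]
```

drive_tool(
  targets=[0,-0.03,-0.0136,0,0,0,0,0,-0.03,-0.0135,0,0,0,0,0,-0.03,-0.0135,0,0,0,0,0.03,0,0,0,0,0,0,0.04,0,0,0,0,0,0,0.04,0,0,0,0,0,0,0.03,0,0,0,0,0,0,0.02,0,0,0,0,0,0],
)

```text
time: 13.45
ee_pos: [0.4011, 0.0047, 0.0459]
tcp_rot: [-1.443, 1.565, 3.112]
wrist_force: [-0.1, 0.1, -0.5]
width: 0.003
```

drive_tool(
  targets=[0,0.006,0,0,0,0,0,0,0.006,0,0,0,0,0,0,0,0,0,0,0,0],
)

```text
time: 13.82
ee_pos: [0.4169, 0.0027, 0.0494]
tcp_rot: [1.744, 1.569, 0.015]
wrist_force: [-0.2, -0.3, 0.4]
width: -0.001
```

Run:
```python
from h import *
s=snapshot('scene')
crop(s[:,:,::-1],240,170,140,140,4.2,'pics/c10.png')
p,R,o=cur();print((p-OC)@EX,(p-OC)@EY); go(OC-0.11*EX+np.array([0,0,.05]),mk([0,0,-1],EY))
```

```text
-0.19303092239603487 2.9547742793979032e-05
same rotvec [ 3.1413 -0.0025  0.0005] shift(cur axes) [-0.0005  0.083   0.    ] shift(target axes) [-0.0006 -0.083  -0.    ]
flip rotvec [-0.0003 -0.0003 -0.0016] shift(cur axes) [-0.0005  0.083   0.    ] shift(target axes) [-0.0006  0.083   0.    ]
t 13.875 p [0.4163 0.0027 0.0494] j [-0.0212  0.2941  2.163   0.0001  0.683   1.7068] w 6.212424883174116e-05 F [-0.0256  0.2182 -0.455 ]
```

View pics/c10.png

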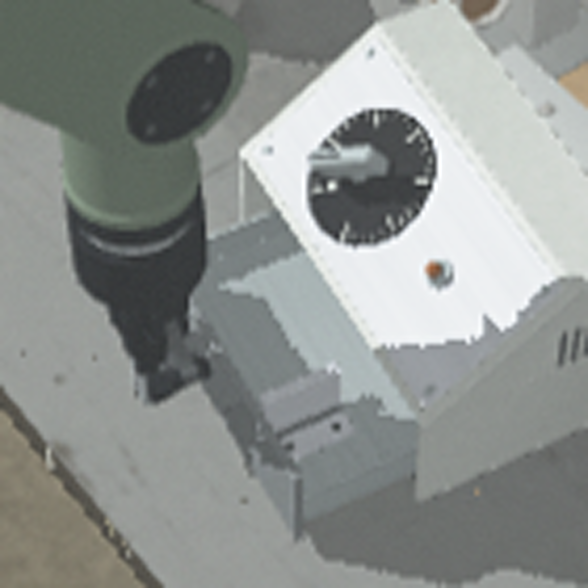

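drive_tool(
  targets=[0,0.006,0,0,0,0,0,0,0.006,0,0,0,0,0,0,0.008,0,0,0,0,0,0,0.008,0,0,0,0,0,0,0.008,0,0,0,0,0,0,0.008,0,0,0,0,0,0,0.008,0,0,0,0,0,0,0.008,0,0,0,0,0],
)

```text
time: 14.88
ee_pos: [0.4753, -0.0068, 0.0487]
tcp_rot: [-1.398, 1.571, -3.126]
wrist_force: [-2.8, 0.0, 2.2]
width: 0.0
```

drive_tool(
  targets=[0,0.008,0,0,0,0,0,0,0.008,0,0,0,0,0,0,0.004,0,0,0,0,0,0,0,0,0,0,0,0],
)

```text
time: 15.38
ee_pos: [0.4957, -0.0098, 0.0488]
tcp_rot: [1.794, 1.569, 0.066]
wrist_force: [0.0, 1.0, 0.2]
width: -0.002
```

Run:
```python
from h import *
p,R,o=cur();print((p-OC)@EX,(p-OC)@EY,o['wrist_force'],o['ee_pos'])
```

```text
-0.11266512941119126 0.0001302628036282324 [0.0365 0.9603 0.2466] [ 0.4957 -0.0098  0.0488]
```

drive_tool(
  targets=[0,0.005,0,0,0,0,0,0,0.004,0,0,0,0,0,0,0,0,0,0,0,0],
)

```text
time: 15.75
ee_pos: [0.5018, -0.0108, 0.0486]
tcp_rot: [-1.586, 1.567, 2.969]
wrist_force: [-5.8, 1.4, 4.0]
width: 0.001
```

drive_tool(
  targets=[0,0.002,0,0,0,0,0,0,0.001,0,0,0,0,0],
)

```text
time: 16.0
ee_pos: [0.5018, -0.0109, 0.0485]
tcp_rot: [-1.558, 1.56, 2.996]
wrist_force: [-13.6, 3.1, 12.4]
width: -0.0
```

drive_tool(
  targets=[0,0.0015,0,0,0,0,0,0,0,0,0,0,0,0],
)

```text
time: 16.25
ee_pos: [0.5017, -0.0109, 0.0484]
tcp_rot: [-1.55, 1.557, 3.004]
wrist_force: [-15.6, 3.3, 13.2]
width: 0.001
```

drive_tool(
  targets=[0,-0.006,0,0,0,0,0,0,-0.02,0,0,0,0,0,0,-0.04,0,0,0,0,0,-0.04,-0.02,0,0,0,0,0,-0.06,0,0,0,0,0,0,-0.06,0,0,0,0,0,0,0,0,0,0,0,0,0],
)

```text
time: 17.12
ee_pos: [0.4272, 0.0015, 0.2138]
tcp_rot: [1.704, 1.556, -0.024]
wrist_force: [0.6, -0.5, 0.0]
width: 0.001
```

Run:
```python
from h import *
s=snapshot('scene');t=snapshot('top')
cv2.imwrite('pics/s11.png',s[:,:,::-1]);cv2.imwrite('pics/t11.png',t[:,:,::-1])
crop(s[:,:,::-1],265,165,140,135,4.4,'pics/c11.png')
crop(t[:,:,::-1],265,175,135,135,4.4,'pics/c12.png')
print(cur())
```

```text
(array([0.4237, 0.0015, 0.2093]), array([[ 0.0029,  0.9877, -0.1566],
       [-0.0001, -0.1566, -0.9877],
       [-1.    ,  0.0029, -0.0004]]), {'time': 17.225, 'joints': array([-0.0236,  0.0962,  1.9184,  0.    ,  1.1241,  1.7045]), 'qd': array([0.0011, 0.0303, 0.0438, 0.0004, 0.0051, 0.0015]), 'tau': array([  0.0093, -29.0751, -23.2932,   0.0001,  -0.0727,  -0.0001]), 'ee_pos': array([0.4237, 0.0015, 0.2093]), 'tcp_rot': array([ 1.7094,  1.5679, -0.0186]), 'wrist_force': array([ 0.7335, -0.2994, -0.0755]), 'torque': array([ 0.046 ,  0.0144, -0.0287]), 'width': -0.0005756339506784961})
```

View pics/c11.png

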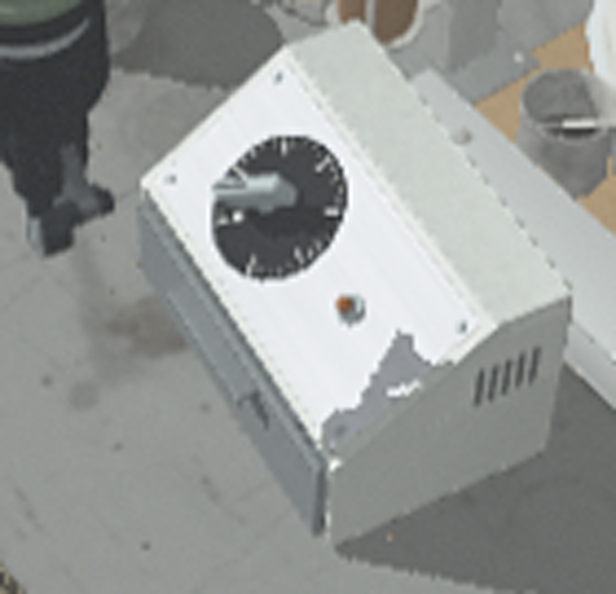

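View pics/c12.png

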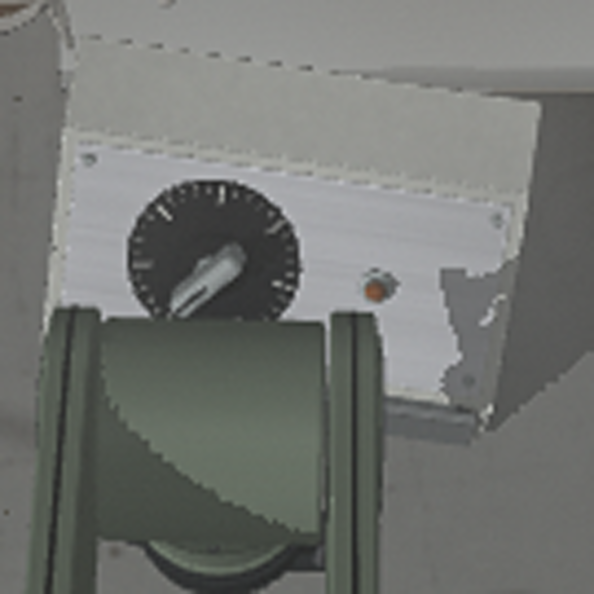

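Run:
```python
from h import *
s=cv2.imread('pics/s11.png')
crop(s,290,200,60,95,8,'pics/c13.png')
for x in (-.075,-.077,-.080,-.085):
  for z in (.016,.08): print(x,z,(proj('scene',OC+x*EX-.11*EY+[0,0,z])-[290,200]+.5)*8)
print('body',[(proj('scene',OC-.075*EX-.12*EY+[0,0,z])-[290,200]+.5)*8 for z in (0,.088)])
```

```text
-0.075 0.016 [[385.5883 676.5261]]
-0.075 0.08 [[391.7938 562.9933]]
-0.077 0.016 [[380.1011 679.004 ]]
-0.077 0.08 [[386.0984 565.5159]]
-0.08 0.016 [[371.8615 682.7249]]
-0.08 0.08 [[377.5458 569.3039]]
-0.085 0.016 [[358.1052 688.9369]]
-0.085 0.08 [[363.266  575.6286]]
body [array([[399.3161, 727.008 ]]), array([[408.6573, 572.1903]])]
```

View pics/c13.png

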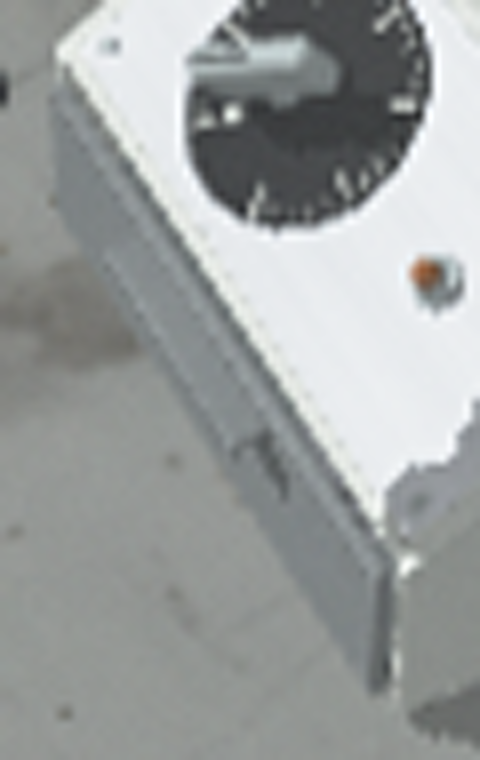

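```bash
cat >> h.py <<'E'
A35=np.radians(35)
N=-np.sin(A35)*EX+np.cos(A35)*np.array([0,0,1]);U=np.cos(A35)*EX+np.sin(A35)*np.array([0,0,1]);RT=-EY
P0=OC-.075*EX+np.array([0,0,.088])
def onpanel(n,uv,h,O=P0):
    o,d=ray(n,uv); s=((O-o)@N+h)/(d@N); X=o+s*d; return np.array([(X-O)@RT,(X-O)@U])
E
python3 - <<'E'
from h import *
from scipy.optimize import least_squares
def dial(n,fn,c,r):
    im=cv2.imread(fn); g=im.max(2); m=(g<75).astype(np.uint8)
    M=np.zeros_like(m);cv2.circle(M,c,r,1,-1);m&=M
    m=cv2.morphologyEx(m,cv2.MORPH_CLOSE,np.ones((5,5)))
    cs=max(cv2.findContours(m,cv2.RETR_EXTERNAL,cv2.CHAIN_APPROX_NONE)[0],key=cv2.contourArea)
    h=cv2.convexHull(cs)[:,0]
    q=np.array([onpanel(n,p,0.001) for p in h])
    f=least_squares(lambda x:np.hypot(*(q-x[:2]).T)-x[2],[*q.mean(0),.045],loss='soft_l1',f_scale=.001)
    print(n,f.x,np.abs(f.fun).max(),len(q)); return f.x[:2]
a=dial('top','pics/top0.png',(313,234),24);b=dial('scene','pics/scene0.png',(329,212),24);c=dial('scene','pics/s11.png',(329,212),24)
for x in (a,b): 
    X=P0+x[0]*RT+x[1]*U; print('dial',X,'oven y',(X-OC)@EY, 'grip',X+.026*N)
t=cv2.imread('pics/top0.png');s=cv2.imread('pics/scene0.png')
crop(t,288,208,52,52,12,'pics/d1.png');crop(s,304,187,52,52,12,'pics/d2.png')
E
```

```text
top [-0.0339  0.0607  0.0442] 0.0007497984567123792 29
scene [-0.0349  0.06    0.0431] 0.0010808370163991193 16
scene [-0.0347  0.0608  0.0424] 0.0054384713960076644 17
dial [0.5873 0.0099 0.1228] oven y 0.033862803231147355 grip [0.5726 0.0122 0.1441]
dial [0.5869 0.011  0.1224] oven y 0.03486750408604462 grip [0.5722 0.0133 0.1437]
```

View pics/d1.png

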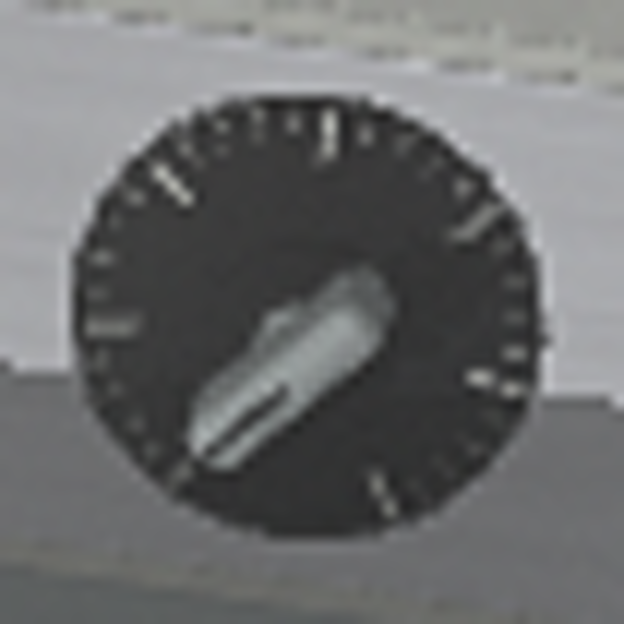

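View pics/d2.png

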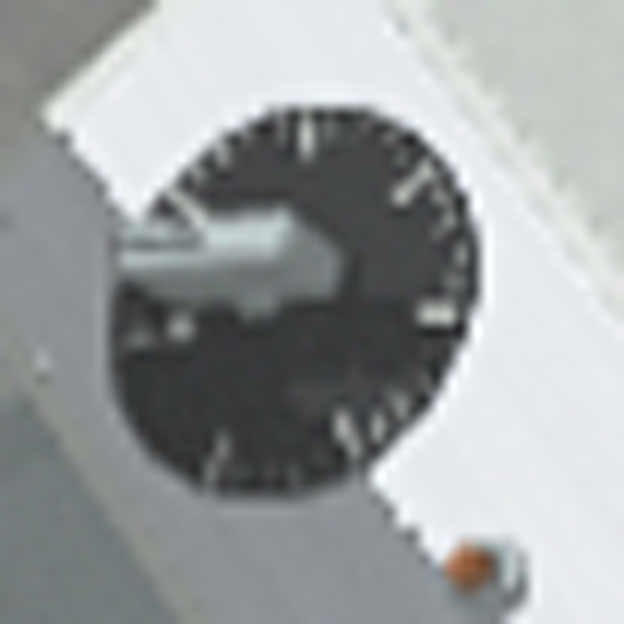

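Run:
```python
from h import *
C=np.array([-.0343,.0604])
up=lambda p,x0,y0:((p[0]+.5)/12-.5+x0,(p[1]+.5)/12-.5+y0)
def ang(v): return np.degrees(np.arctan2(v[0],v[1]))%360
for k,p in zip((10,20,30,40,50,60),[(112,325),(172,183),(330,135),(480,222),(498,382),(385,495)]):
    v=onpanel('top',up(p,288,208),.001)-C; print(k,ang(v),'expect',(210+6*k*300/360)%360,np.hypot(*v))
for k,p in zip((30,40,50,60),[(310,137),(412,185),(437,313),(350,435)]): pass
a=onpanel('top',up((212,455),288,208),.039)-C;b=onpanel('top',up((283,390),288,208),.039)-C
print('ptr',a,b,ang(a),ang(a-b))
a=onpanel('scene',up((122,240),304,187),.039)-C;b=onpanel('scene',up((200,242),304,187),.039)-C
print('ptr s',a,b,ang(a),ang(a-b))
```

```text
10 259.79019230383307 expect 260.0 0.03678243197260091
20 310.26872700401 expect 310.0 0.036607519212055205
30 0.8238304625979926 expect 0.0 0.03774062990543796
40 50.80767963050739 expect 50.0 0.039465883332415665
50 99.65725792652995 expect 100.0 0.03852455148124998
60 149.3172569515985 expect 150.0 0.038140916001947654
ptr [-0.0114 -0.0143] [0.0002 0.0006] 218.56441876172312 217.92952847264283
ptr s [-0.0151 -0.0146] [-0.001  -0.0011] 225.97546747261904 226.21581642175462
```

drive_tool(
  targets=[0,0,0,0,0,0.153,0.05,0,0,0,0,0,0.153,0.05,0,0,0,0,0,0.153,0.05,0,0,0,0,0,0.152,0.05,0,0,0,-0.173,0,0,0.05,0,0,0,-0.173,0,0,0.05,0,0,0,-0.173,0,0,0.05,0,0,0,-0.173,0,0,0.05],
)

```text
time: 18.23
ee_pos: [0.4221, 0.0017, 0.2067]
tcp_rot: [0.872, 0.963, -0.158]
wrist_force: [-0.1, 0.6, 0.2]
width: 0.589
```

drive_tool(
  targets=[0,0,0,-0.173,0,0,0.05,0,0,0,-0.173,0,0,0.05,0,0,0,-0.173,0,0,0.05,0,0,0,-0.173,0,0,0.05,0,0,0,-0.173,0,0,0.05,0,0,0,-0.173,0,0,0.05,0,0,0,-0.173,0,0,0.05,0,0,0,-0.173,0,0,0.05],
)

```text
time: 19.23
ee_pos: [0.4221, 0.0016, 0.2067]
tcp_rot: [-0.512, 0.964, -0.158]
wrist_force: [-0.7, 0.0, -0.1]
width: 0.584
```

drive_tool(
  targets=[0,0,0,-0.173,0,0,0.05,0,0,0,-0.173,0,0,0.05,0,0,0,0,0,0,0.05],
)

```text
time: 19.6
ee_pos: [0.4222, 0.0016, 0.207]
tcp_rot: [-0.85, 0.963, -0.158]
wrist_force: [-0.0, -0.5, -0.2]
width: 0.585
```

```bash
cat >> h.py <<'E'
KG=np.array([.5724,.0127,.1439])
def key(back,deg,G=KG):
    a=np.radians(deg); go(G+back*N,mk(-N,np.sin(a)*RT+np.cos(a)*U))
E
python3 - <<'E'
from h import *
key(.09,311)
E
```

```text
same rotvec [-0.0058 -0.0023 -0.002 ] shift(cur axes) [ 0.0455 -0.0403  0.0814] shift(target axes) [ 0.0458 -0.0407  0.081 ]
flip rotvec [ 3.1358 -0.0032  0.0036] shift(cur axes) [ 0.0455 -0.0403  0.0814] shift(target axes) [ 0.0458  0.0407 -0.081 ]
t 19.6 p [0.4222 0.0016 0.207 ] j [ 0.0766 -0.1433  2.3185 -0.353   0.3935 -0.3286] w 0.5847102566410644 F [-0.0052 -0.4549 -0.165 ]
```

drive_tool(
  targets=[0,-0.0134,0.0271,0,0,0,0.05,0,-0.0134,0.0271,0,0,0,0.05,0,-0.0134,0.0271,0,0,0,0.05,0.02,0,0,0,0,0,0.05,0.025,0,0,0,0,0,0.05,0,0,0,0,0,0,0.05],
)

```text
time: 20.35
ee_pos: [0.5209, 0.0208, 0.2172]
tcp_rot: [-0.851, 0.965, -0.159]
wrist_force: [-0.5, -0.1, 0.3]
width: 0.586
```

Run:
```python
from h import *
key(-.009,311)
s=snapshot('scene');t=snapshot('top')
crop(s[:,:,::-1],265,140,140,135,4.4,'pics/c14.png')
crop(t[:,:,::-1],265,175,135,135,4.4,'pics/c15.png')
```

```text
same rotvec [-0.0059 -0.0045 -0.003 ] shift(cur axes) [ 0.099  -0.0007  0.001 ] shift(target axes) [ 0.099  -0.0004  0.0005]
flip rotvec [ 3.1357 -0.0047  0.0071] shift(cur axes) [ 0.099  -0.0007  0.001 ] shift(target axes) [ 0.099   0.0004 -0.0005]
t 20.35 p [0.5209 0.0208 0.2172] j [ 0.1106  0.0219  2.1392 -0.3824  0.4192 -0.2755] w 0.5860162709131054 F [-0.5237 -0.0557  0.3258]
```

View pics/c14.png

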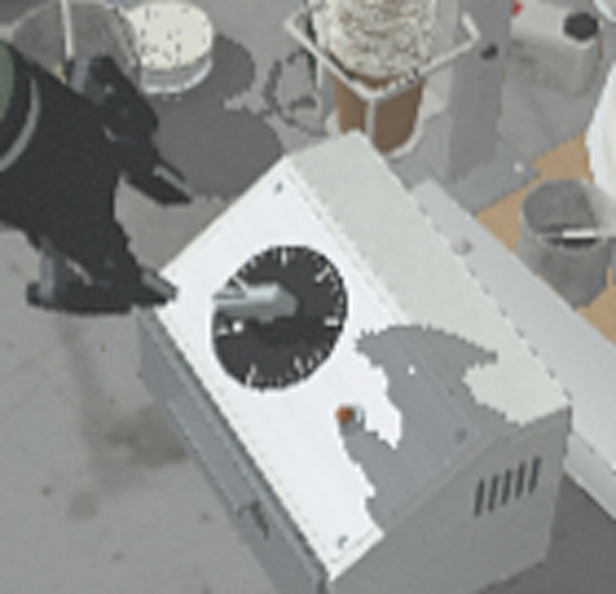

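drive_tool(
  targets=[0.03,-0.0005,0.0008,0,0,0,0.05,0.03,0,0,0,0,0,0.05,0.015,0,0,0,0,0,0.05,0.01,0,0,0,0,0,0.05,0.007,0,0,0,0,0,0.05,0.006,0,0,0,0,0,0.05,0,0,0,0,0,0,0.05],
)

```text
time: 21.32
ee_pos: [0.5781, 0.0124, 0.1404]
tcp_rot: [-0.851, 0.96, -0.157]
wrist_force: [-0.2, 0.6, 0.1]
width: 0.583
```

Run:
```python
from h import *
key(-.009,311)
s=snapshot('scene')
crop(s[:,:,::-1],290,170,80,80,7,'pics/c16.png')
```

```text
same rotvec [-0.0043  0.0001  0.0003] shift(cur axes) [ 0.0029  0.0016 -0.0021] shift(target axes) [ 0.0029  0.0016 -0.0021]
flip rotvec [ 3.1373  0.0004 -0.0002] shift(cur axes) [ 0.0029  0.0016 -0.0021] shift(target axes) [ 0.0029 -0.0016  0.0021]
t 21.325 p [0.5781 0.0124 0.1404] j [ 0.0739  0.2174  2.155  -0.6626  0.2152 -0.0094] w 0.5834124804204033 F [-0.157   0.5783  0.124 ]
```

View pics/c16.png

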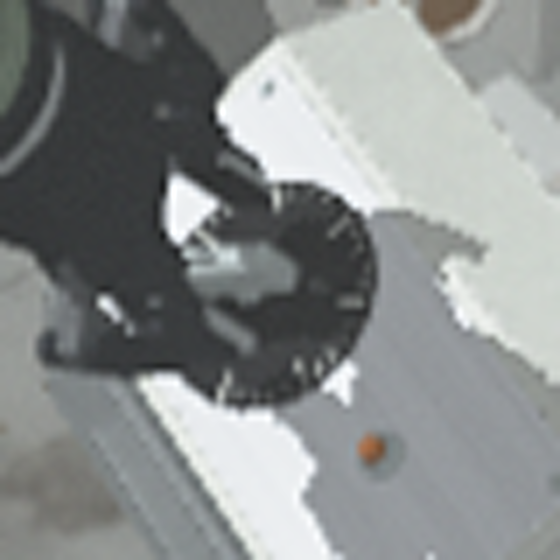

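drive_tool(
  targets=[0.002,0.0015,-0.002,0,0,0,0.05,0,0,0,0,0,0,0.05,0,0,0,0,0,0,0.0,0,0,0,0,0,0,0.0,0,0,0,0,0,0,0.0,0,0,0,0,0,0,0.0],
  squeeze=50,
)

```text
time: 22.12
ee_pos: [0.5773, 0.0123, 0.1376]
tcp_rot: [-0.85, 0.959, -0.156]
wrist_force: [-1.5, 2.5, 3.8]
width: 0.131
```

Run:
```python
from h import *
key(-.009,311); print(get_obs()['torque'])
s=snapshot('scene')
crop(s[:,:,::-1],290,170,80,80,7,'pics/c17.png')
```

```text
same rotvec [-0.0043  0.0012  0.0004] shift(cur axes) [ 0.0011  0.0001 -0.0006] shift(target axes) [ 0.0011  0.0001 -0.0006]
flip rotvec [ 3.1373  0.0006 -0.0019] shift(cur axes) [ 0.0011  0.0001 -0.0006] shift(target axes) [ 0.0011 -0.0001  0.0006]
t 22.125 p [0.5773 0.0123 0.1376] j [ 0.0734  0.2206  2.1608 -0.6887  0.2068  0.0169] w 0.13088610583952692 F [-1.504   2.5356  3.841 ]
[0.2979 0.304  0.1803]
```

View pics/c17.png

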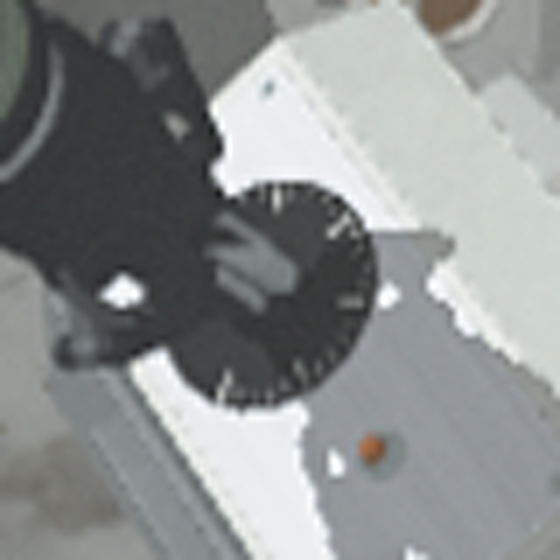

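drive_tool(
  targets=[0,0,0,0.08,0,0,0,0,0,0,0.12,0,0,0,0,0,0,0.12,0,0,0,0,0,0,0.12,0,0,0,0,0,0,0.12,0,0,0],
)

```text
time: 22.8
ee_pos: [0.5773, 0.0123, 0.1376]
tcp_rot: [-0.287, 0.959, -0.156]
wrist_force: [-2.4, 3.2, 5.0]
width: 0.132
```

Run:
```python
from h import *
key(-.009,311); p,R,o=cur();print(R.T@o['torque'],R.T@o['wrist_force'])
```

```text
same rotvec [-0.5672  0.0012  0.0001] shift(cur axes) [ 0.001  -0.0002 -0.0005] shift(target axes) [ 0.0011  0.0001 -0.0005]
flip rotvec [ 2.5743  0.0001 -0.0016] shift(cur axes) [ 0.001  -0.0002 -0.0005] shift(target axes) [ 0.0011 -0.0001  0.0005]
t 22.8 p [0.5773 0.0123 0.1376] j [ 0.0734  0.2207  2.1609 -0.6893  0.2069  0.5804] w 0.13237790897310697 F [-2.3825  3.1528  4.9754]
[-0.1324  0.3371  0.4626] [-5.706   2.4816  1.286 ]
```

drive_tool(
  targets=[0,0,0,0.12,0,0,0,0,0,0,0.12,0,0,0,0,0,0,0.12,0,0,0,0,0,0,0.12,0,0,0,0,0,0,0.12,0,0,0,0,0,0,0.12,0,0,0,0,0,0,0.12,0,0,0,0,0,0,0.12,0,0,0],
)

```text
time: 23.8
ee_pos: [0.5772, 0.0124, 0.1375]
tcp_rot: [0.673, 0.959, -0.156]
wrist_force: [-3.3, 3.2, 3.2]
width: 0.126
```

drive_tool(
  targets=[0,0,0,0.12,0,0,0,0,0,0,0.12,0,0,0,0,0,0,0.12,0,0,0,0,0,0,0.12,0,0,0,0,0,0,0.12,0,0,0,0,0,0,0.12,0,0,0,0,0,0,0,0,0,0],
)

```text
time: 24.68
ee_pos: [0.5772, 0.0125, 0.1375]
tcp_rot: [1.389, 0.959, -0.155]
wrist_force: [-3.4, 4.2, 5.3]
width: 0.129
```

Run:
```python
from h import *
key(-.009,311); p,R,o=cur();print(R.T@o['torque'],R.T@o['wrist_force'])
print('jaw deg',np.degrees(np.arctan2(R[:,2]@RT,R[:,2]@U))%360)
s=snapshot('scene')
crop(s[:,:,::-1],290,170,80,80,7,'pics/c18.png')
```

```text
same rotvec [-2.243   0.0008 -0.0015] shift(cur axes) [ 0.001  -0.0003  0.0005] shift(target axes) [ 0.001  -0.0002 -0.0005]
flip rotvec [ 0.8986 -0.0012 -0.0007] shift(cur axes) [ 0.001  -0.0003  0.0005] shift(target axes) [0.001  0.0002 0.0005]
t 24.675 p [0.5772 0.0125 0.1375] j [ 0.0735  0.2207  2.1611 -0.6886  0.2065  2.2556] w 0.1291002335236472 F [-3.3902  4.1688  5.3071]
[ 0.0939  0.7306 -0.3795] [-6.6386  0.4312 -3.5751]
jaw deg 79.51235490814388
```

View pics/c18.png

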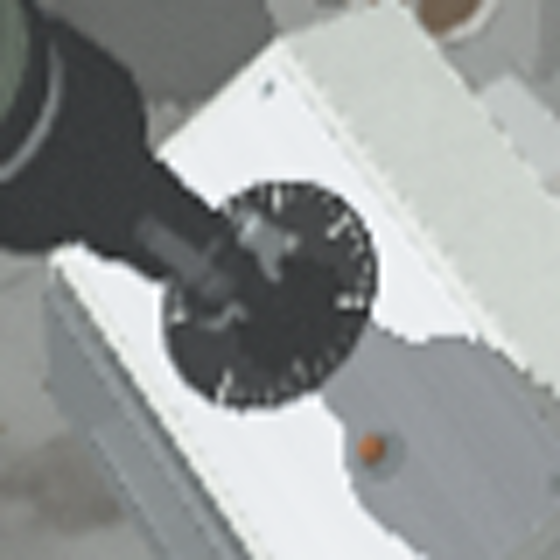

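drive_tool(
  targets=[0,0,0,0,0,0,0.05,0,0,0,0,0,0,0.05,0,0,0,0,0,0,0.05,-0.02,0,0,0,0,0,0.05,-0.03,0,0,0,0,0,0.05,-0.04,0,0,-0.17,0,0,0.05,0,0,0,-0.18,0,0,0.05,0,0,0,-0.18,0,0,0.05],
)

```text
time: 25.72
ee_pos: [0.5259, 0.02, 0.2116]
tcp_rot: [0.853, 0.959, -0.157]
wrist_force: [1.0, 1.0, -0.9]
width: 0.579
```

Run:
```python
from h import *
key(-.009,259.5)
s=snapshot('scene');t=snapshot('top')
crop(s[:,:,::-1],304,187,52,52,12,'pics/d3.png')
crop(t[:,:,::-1],288,208,52,52,12,'pics/d4.png')
```

```text
same rotvec [-2.607   0.0015  0.0007] shift(cur axes) [ 0.0915 -0.0003 -0.0003] shift(target axes) [0.0915 0.0003 0.0001]
flip rotvec [ 0.5346  0.0005 -0.0011] shift(cur axes) [ 0.0915 -0.0003 -0.0003] shift(target axes) [ 0.0915 -0.0003 -0.0001]
t 25.725 p [0.5259 0.02   0.2116] j [ 0.1068  0.0357  2.1451 -0.4013  0.3936  1.444 ] w 0.5793874478521918 F [ 1.0248  1.0293 -0.897 ]
```

View pics/d3.png

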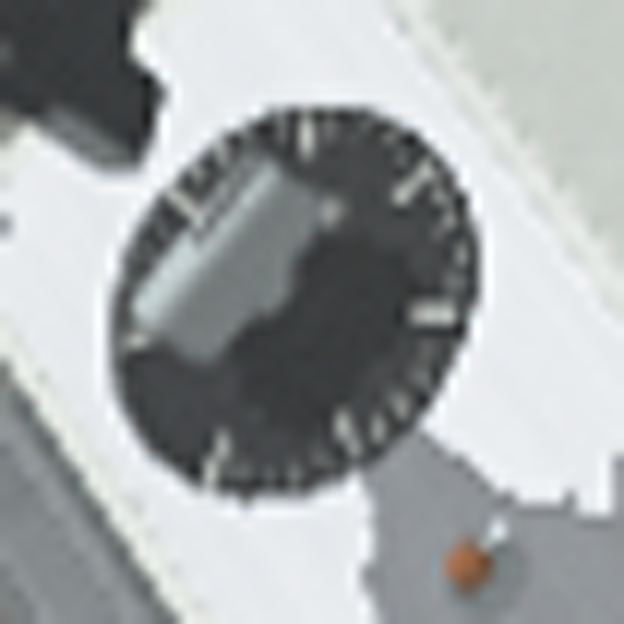

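View pics/d4.png

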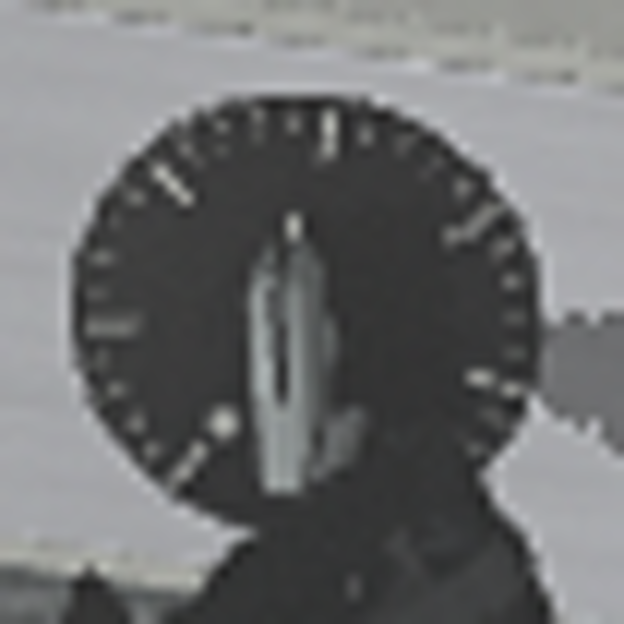

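Run:
```python
from h import *
C=np.array([-.0343,.0604])
up=lambda p,x0,y0:((p[0]+.5)/12-.5+x0,(p[1]+.5)/12-.5+y0)
def ang(v): return np.degrees(np.arctan2(v[0],v[1]))%360
f=lambda n,p:onpanel(n,up(p,*((288,208) if n=='top' else (304,187))),.039)-C
a,b=f('top',(287,255)),f('top',(282,490)); print(a,b,ang(a-b))
a,b=f('top',(287,272)),f('top',(281,400)); print('line',a,b,ang(a-b))
a,b=f('scene',(254,165)),f('scene',(200,238)); print(a,b,ang(a-b))
a,b=f('scene',(265,160)),f('scene',(145,310)); print(a,b,ang(a-b))
X,e=tri(up((330,212),304,187),up((293,225),288,208)); print(X,e,(X-P0)@N,ang(np.array([(X-P0)@RT,(X-P0)@U])-C))
```

```text
[-0.0021  0.027 ] [ 0.0023 -0.0192] 354.5905285861962
line [-0.0017  0.0237] [ 0.0001 -0.0014] 355.97070487358747
[-0.0062  0.0178] [-0.0018 -0.0006] 346.4110416149412
[-0.0053  0.0203] [ 0.0023 -0.0191] 349.12711050071584
[0.5988 0.0126 0.1428] 0.0029557804024506374 0.010123159901878565 348.9011594438216
```

drive_tool(
  targets=[0,0,0,-0.174,0,0,0.05,0,0,0,-0.174,0,0,0.05,0,0,0,-0.174,0,0,0.05,0,0,0,-0.174,0,0,0.05,0,0,0,-0.174,0,0,0.05,0,0,0,-0.174,0,0,0.05,0,0,0,-0.174,0,0,0.05,0,0,0,-0.174,0,0,0.05],
)

```text
time: 26.82
ee_pos: [0.526, 0.0199, 0.2106]
tcp_rot: [-0.536, 0.961, -0.158]
wrist_force: [0.1, 0.2, 1.0]
width: 0.586
```

drive_tool(
  targets=[0,0,0,-0.174,0,0,0.05,0,0,0,-0.174,0,0,0.05,0,0,0,-0.174,0,0,0.05,0,0,0,-0.174,0,0,0.05,0,0,0,-0.174,0,0,0.05,0,0,0,-0.174,0,0,0.05,0,0,0,-0.174,0,0,0.05,0,0,0,0,0,0,0.05],
)

```text
time: 27.82
ee_pos: [0.526, 0.02, 0.2107]
tcp_rot: [-1.747, 0.96, -0.158]
wrist_force: [0.6, -0.2, 0.1]
width: 0.591
```

Run:
```python
from h import *
key(-.008,259.5)
```

```text
same rotvec [-0.0074 -0.0002 -0.0005] shift(cur axes) [ 0.0896 -0.0002  0.    ] shift(target axes) [ 0.0896 -0.0002  0.    ]
flip rotvec [ 3.1342 -0.0008  0.0003] shift(cur axes) [ 0.0896 -0.0002  0.    ] shift(target axes) [ 0.0896  0.0002 -0.    ]
t 27.825 p [0.526  0.02   0.2107] j [ 0.1067  0.0375  2.1453 -0.4013  0.3933 -1.1554] w 0.5908071002459224 F [ 0.5663 -0.2373  0.1269]
```

drive_tool(
  targets=[0.025,0,0,0,0,0,0.05,0.025,0,0,0,0,0,0.05,0.013,0,0,0,0,0,0.05,0.01,0,0,0,0,0,0.05,0.008,0,0,0,0,0,0.05,0.006,0,0,0,0,0,0.05,0,0,0,0,0,0,0.05],
)

```text
time: 28.7
ee_pos: [0.5754, 0.0122, 0.1394]
tcp_rot: [-1.75, 0.96, -0.157]
wrist_force: [-0.1, 0.2, 0.1]
width: 0.585
```

Run:
```python
from h import *
key(-.008,259.5)
```

```text
same rotvec [-0.0039 -0.0002 -0.0004] shift(cur axes) [ 0.0026 -0.0001 -0.    ] shift(target axes) [ 0.0026 -0.0001 -0.    ]
flip rotvec [ 3.1377 -0.0006  0.0002] shift(cur axes) [ 0.0026 -0.0001 -0.    ] shift(target axes) [0.0026 0.0001 0.    ]
t 28.7 p [0.5754 0.0122 0.1394] j [ 0.074   0.2154  2.1611 -0.6728  0.2125 -0.898 ] w 0.5845844202869062 F [-0.1459  0.1682  0.1183]
```

Close, then wind ~1.57 rad and measure.

drive_tool(
  targets=[0.002,0,0,0,0,0,0.05,0,0,0,0,0,0,0.0,0,0,0,0,0,0,0.0,0,0,0,0,0,0,0.0,0,0,0,0,0,0,0.0,0,0,0,0,0,0,0.0],
  squeeze=50,
)

```text
time: 29.45
ee_pos: [0.5764, 0.0125, 0.1384]
tcp_rot: [-1.75, 0.959, -0.156]
wrist_force: [-3.2, 3.5, 4.2]
width: 0.131
```

drive_tool(
  targets=[0,0,0,0.07,0,0,0,0,0,0,0.12,0,0,0,0,0,0,0.12,0,0,0,0,0,0,0.12,0,0,0,0,0,0,0.12,0,0,0,0,0,0,0.12,0,0,0,0,0,0,0.12,0,0,0,0,0,0,0.12,0,0,0],
)

```text
time: 30.45
ee_pos: [0.5765, 0.0127, 0.1384]
tcp_rot: [-0.836, 0.959, -0.155]
wrist_force: [-4.5, 4.0, 4.5]
width: 0.129
```

drive_tool(
  targets=[0,0,0,0.12,0,0,0,0,0,0,0.12,0,0,0,0,0,0,0.12,0,0,0,0,0,0,0.12,0,0,0,0,0,0,0.12,0,0,0,0,0,0,0.12,0,0,0,0,0,0,0.12,0,0,0,0,0,0,0,0,0,0],
)

```text
time: 31.45
ee_pos: [0.5767, 0.0128, 0.1385]
tcp_rot: [0.002, 0.959, -0.154]
wrist_force: [-4.4, 4.8, 4.6]
width: 0.128
```

Run:
```python
from h import *
key(-.008,10); p,R,o=cur();print(R.T@o['torque'],R.T@o['wrist_force'])
print('jaw deg',np.degrees(np.arctan2(R[:,2]@RT,R[:,2]@U))%360)
```

```text
same rotvec [ 0.1747  0.0012 -0.0016] shift(cur axes) [ 0.0012 -0.0008 -0.0004] shift(target axes) [ 0.0012 -0.0008 -0.0002]
flip rotvec [-2.9669  0.0023  0.0018] shift(cur axes) [ 0.0012 -0.0008 -0.0004] shift(target axes) [0.0012 0.0008 0.0002]
t 31.45 p [0.5767 0.0128 0.1385] j [ 0.0742  0.2183  2.1611 -0.6828  0.208   0.8624] w 0.1278175591563585 F [-4.3507  4.8469  4.6483]
[0.0564 0.6399 0.6581] [-6.7032  4.1169 -1.4651]
jaw deg 359.9924462243098
```

drive_tool(
  targets=[0,0,0,0.09,0,0,0,0,0,0,0.075,0,0,0,0,0,0,0,0,0,0,0,0,0,0,0,0,0],
)

```text
time: 31.95
ee_pos: [0.5767, 0.0128, 0.1385]
tcp_rot: [0.166, 0.959, -0.154]
wrist_force: [-4.5, 4.8, 5.2]
width: 0.129
```

Run:
```python
from h import *
key(-.008,10); p,R,o=cur()
print('jaw deg',np.degrees(np.arctan2(R[:,2]@RT,R[:,2]@U))%360)
```

```text
same rotvec [ 0.0102  0.0011 -0.0017] shift(cur axes) [ 0.0012 -0.0008 -0.0003] shift(target axes) [ 0.0012 -0.0008 -0.0003]
flip rotvec [-3.1314  0.0026  0.0018] shift(cur axes) [ 0.0012 -0.0008 -0.0003] shift(target axes) [0.0012 0.0008 0.0003]
t 31.95 p [0.5767 0.0128 0.1385] j [ 0.0741  0.2184  2.1611 -0.6828  0.2079  1.0267] w 0.12879548135415778 F [-4.525   4.7907  5.1677]
jaw deg 9.417060123225522
```

drive_tool(
  targets=[0,0,0,0,0,0,0.05,0,0,0,0,0,0,0.05,0,0,0,0,0,0,0.05,0,0,0,0,0,0,0.05,-0.02,0,0,0,0,0,0.05,-0.04,0,0,0,0,0,0.05,-0.06,0,0,0,0,0,0.05,-0.03,0,0,0,0,0,0.05],
)

```text
time: 32.95
ee_pos: [0.4908, 0.0258, 0.2636]
tcp_rot: [0.166, 0.957, -0.155]
wrist_force: [1.2, -0.9, -0.5]
width: 0.583
```

Run:
```python
from h import *
s=snapshot('scene');t=snapshot('top')
crop(s[:,:,::-1],304,187,52,52,12,'pics/d5.png')
crop(t[:,:,::-1],288,208,52,52,12,'pics/d6.png')
```

```text
(no output)
```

View pics/d5.png

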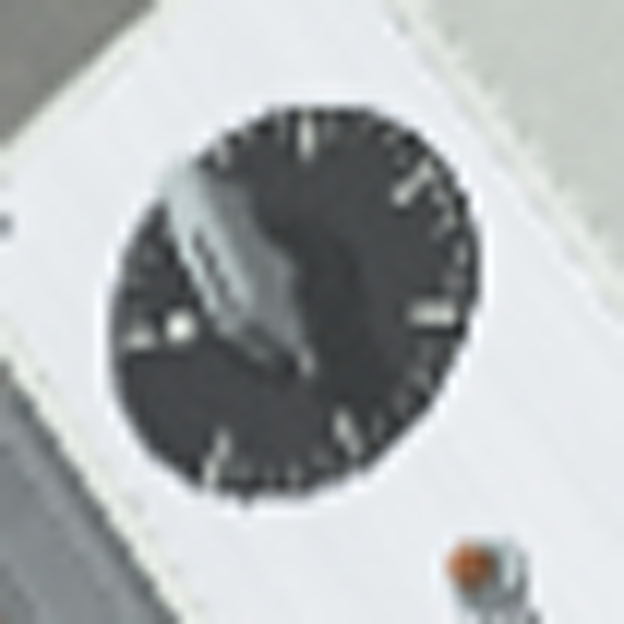

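View pics/d6.png

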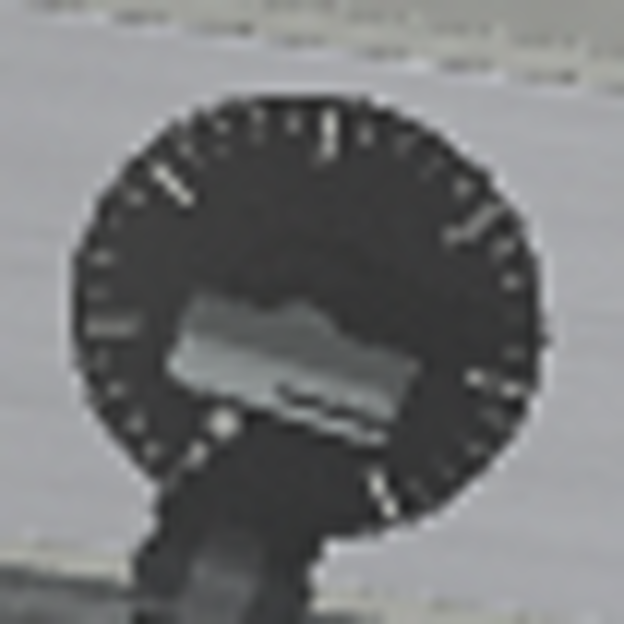

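Run:
```python
from h import *
C=np.array([-.0343,.0604])
up=lambda p,x0,y0:((p[0]+.5)/12-.5+x0,(p[1]+.5)/12-.5+y0)
def ang(v): return np.degrees(np.arctan2(v[0],v[1]))%360
f=lambda n,p,h=.039:onpanel(n,up(p,*((288,208) if n=='top' else (304,187))),h)-C
for n,a,b in [('top',(383,440),(168,365)),('top',(410,405),(182,335)),('top',(375,418),(275,388)),('scene',(235,300),(198,240)),('scene',(225,318),(170,215)),('scene',(262,290),(212,190))]:
    print(n,f(n,a),f(n,b),ang(f(n,a)-f(n,b)))
for h in (.005,.010,.013): print('tip',h,f('scene',(307,368),h),ang(f('scene',(307,368),h)))
print('50 mark scene',ang(f('scene',(345,432),.001)),ang(f('scene',(310,137),.001)),ang(f('scene',(437,313),.001)),ang(f('scene',(217,465),.001)))
```

```text
top [ 0.0197 -0.0063] [-0.0215  0.0021] 101.61590099777618
top [0.0238 0.0013] [-0.0195  0.0084] 99.27302437908284
top [ 0.0177 -0.0022] [-0.0013  0.0007] 98.88077790524463
scene [ 0.016  -0.0021] [-0.0018 -0.0012] 92.89692244766272
scene [ 0.0176 -0.006 ] [-0.0114 -0.003 ] 95.89076190121143
scene [0.0187 0.0038] [-0.0088  0.0074] 97.45544936213402
tip 0.005 [ 0.0174 -0.0054] 107.30069043550186
tip 0.01 [ 0.0209 -0.0043] 101.71667089498709
tip 0.013 [ 0.0229 -0.0037] 99.08627111966636
50 mark scene 102.7858788961156 308.6311521725752 48.65319166450966 152.9844643147702
```

drive_tool(
  targets=[-0.05,0,0,0,0,0,0.05,0,0,0,0,0,0,0.05],
)

```text
time: 33.3
ee_pos: [0.4637, 0.0303, 0.3041]
tcp_rot: [0.166, 0.955, -0.155]
wrist_force: [0.2, -0.9, -0.6]
width: 0.588
```

Run:
```python
from h import *
cv2.imwrite('pics/sf.png',snapshot('scene')[:,:,::-1]);print(get_obs()['wrist_force'])
```

```text
[-0.2407  0.0074 -1.1969]
```

View pics/sf.png

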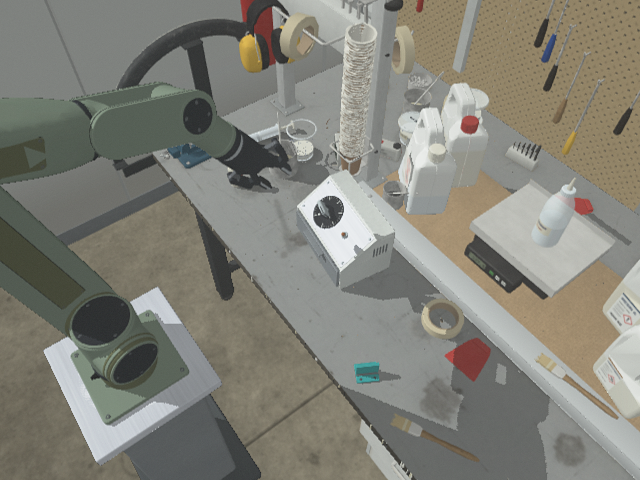

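Run:
```python
from h import *
print(sign_off())
```

```text
the job is handed in; nothing more can be done
None
```

I handed the job in at about 33 s. The bracket is in the shut drawer, and the timer is wound to about 50 minutes.

- **Bracket:** I picked up the bare aluminium bracket, not the turquoise one. I stood it on its base in the tray, and a picture after release showed it upright.
- **Drawer:** I pushed it by the lip until it stopped hard, at about 16 N against the roughly 3 N it takes to slide. The next pictures showed the front plate against the oven. I could not rule out a 1–2 mm gap from the image alone.
- **Timer:** I wound the key in two strokes, regripping once, then let go and backed off.
    - The jaw angle at release put the pointer at 99.4°, where the 50 mark is 100°.
    - Afterwards the top camera showed 99–102°.
    - The scene camera disagreed, reading 93–97° along the wing. Its readings of the dial marks were themselves up to 3° off, so I trusted the other two.
- **Bystanders:** In the last picture the tape roll was where it had been. The gripper hid the glue bottle and partly hid the can, so I did not see them at the end. The arm made no known contact with either.

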